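# Fit the die block and the stripper plate to a pillar die set

## Robot

A 6-joint arm with a two-finger parallel gripper is mounted at the origin on the work surface. World frame = base frame: x ahead of the robot, y to its left, z up, the work surface at z = 0. Lengths are in m, angles in rad, forces in N, time in s.
With the tool pointing down it reaches from about 0.3 to 0.775 m from the base axis. Payload 14.6 kg.
Tool frame: the origin (TCP) lies at the very end of the fingers, on their centre line; the grasp point (between the pads) lies 19 mm behind it; z points along the fingers, y is the line along which they close (so a half turn about z gives the same grasp; the last joint's range is limited). The gripper opens to 94 mm and grips with 3 to 60 N. Pads are 16 mm wide; open, the fingers measure 119 mm over their backs; the gripper's body (75 mm by 177 mm) begins 78 mm behind the grasp point.
Start: joints at [-1.232, 0.3, 1.521, -0, 1.321, -0.067], TCP at [0.217, -0.505, 0.205] pointing down, gripper open.
Joint ranges: [-3.03, 3.03], [-0.79, 2.21], [0.23, 2.52], [-1.04, 4.18], [0, 3.07], [-2.55, 2.55]. Speed limits (rad/s): [2.22, 2.22, 2.57, 3.14, 3.14, 3.14].

## Interface

Orientations are given as [roll, pitch, yaw] about the fixed x, y, z axes, in that order (R = Rz(yaw) Ry(pitch) Rx(roll)).
In Python, from station import ctrl, cams gives the robot as it stands. The module is installed in compiled form; this text tells all that it offers.
- The arm moves only by the tool arm_command, never from a script. Its argument "plan" is a list that holds one entry, the list of rows, each a list of 7 numbers: the shift along the tool's x, y, z in normalised numbers (1 is 0.4 m), then the turn, a rotation vector about the tool's x, y, z in shares of pi rad (1.0 is pi rad), then the closure, from -1 (fully open) to 1 (shut). A call has 1 to 12 rows; each row is the pose to reach, as a shift and turn from the pose commanded when the call began, along the tool's axes at that moment; what a row does not reach only later rows make up. A row lasts 1/10 s, in which the tool goes at most 50 mm and 8.59 degrees, less where a joint would pass 70% of its speed; a pose out of reach is approached as far as the arm can. A call with a gripper value outside its range is refused whole. The fingers move at their own pace and stop on an object; "squeeze" is the grip in N (left out, the last holds). Time passes only in rows, so rows that repeat a pose let the fingers close. It gives the time, the measured TCP pose, the force, the opening and the grip force at its end, in the units of the state.
- ctrl.get_obs(): the state, without advancing time (a new reading comes with each control period).
- cams.camera(name): name is "side" or "top"; returns (picture, depth): 480x640x3 uint8, blue, green, red; 480x640 float32, m along the optical axis (not along the pixel's ray), 0 where there is no reading.
- cams.camera_info(name): a dict with "fx", "fy", "cx", "cy" (pixels), "world_to_cam" (4x4, takes a point from world to camera coordinates). Camera axes: x right, y down, z forward; pixel columns grow to the right and rows downward; lengths in m; the calibration is good to about 2 mm. A picture is of the moment at which its call begins. camera_info takes no time and is no camera call.
- ctrl.hand_in(): hands the job in; it is judged then, once.
The state is a dict: "time_s": time; "qpos": joint angles; "joint_vel": joint speeds; "tau": joint torques, N m; "ee_pos": TCP position; "eef_rot": TCP orientation; "force": force on the tool from outside, world axes, zero at the start; "moment": the same for the moment, N m; "grip_width": finger opening in m; "grip_force": force on a finger pad.
Only numpy, scipy, OpenCV 4.12 (cv2) and the standard library are available. Lean on these libraries where they do the work, as an engineer would, in place of code of your own. Each camera call takes 0.05 s, during which the arm holds its last target. There are 200 camera calls.

## Task

Put this small press tool together: plug the gold-coloured die block square into the pocket of the steel die shoe, fully home, then lower the aluminium stripper plate over both guide pillars, keeping it level, until it lies flat on the two dark stock guides. Lower both parts in rather than dropping them, and leave the other things on the bench where they are.

Things in the scene. Friction and masses are not known exactly. Their poses are not given: they have to be found in the camera images.
- die_shoe: fixed steel bottom half of a die set: a plate 120 (its x) x 220 (its y) x 32 mm tall lying on the bench, with a rectangular pocket in the middle of its top, two round vertical guide pillars on its long centre line, and between them two dark stock guides (bars) screwed to its top. Origin: centre of its underside; z up
- pocket (a point): centre of the floor of the pocket, 10 mm above the underside of the shoe. The pocket is 33.6 (shoe x) x 45.6 (shoe y) mm and 22 mm deep. Axes of the shoe
- seat (a point): point over the middle of the shoe, level with the tops of the two stock guides, 50 mm above the underside of the shoe: the middle of the plate's underside comes here. The guides are 100 (shoe x) x 14 (shoe y) x 18 mm tall, centred at y = +38 and -38 mm on the shoe's top. Axes of the shoe
- pillar_a (a point): middle of the tip of the guide pillar at y = +75 mm, x = 0 of the shoe, 142 mm above the underside of the shoe. The pillar is 16 mm in dia., rises 110 mm above the shoe's top, its last 10 mm taper to 8 mm dia.; a flat collar (25 mm dia., 4 mm tall) rings its foot
- pillar_b (a point): middle of the tip of the guide pillar at y = -75 mm, x = 0 of the shoe, 142 mm above the underside of the shoe. The pillar is 16 mm in dia., rises 110 mm above the shoe's top, its last 10 mm taper to 8 mm dia.; a flat collar (25 mm dia., 4 mm tall) rings its foot
- die_block: loose gold-coloured die block, 32 (its x) x 44 (its y) x 36 mm tall, 0.33 kg, a 12 x 20 mm opening in its top, foot bevelled all round (2 mm over the lowest 5). Upright. Its long side goes along the shoe's y, either way round; home, it stands 14 mm proud of the shoe, and only its 32 mm width can be held there (the guides stand 9 mm off its y faces). Origin: centre of its underside; z up
- stripper_plate: loose aluminium stripper plate, 56 (its x) x 190 (its y) x 14 mm thick, 0.45 kg, lying flat. Two 18 mm through holes ringed with bronze at y = +75 and -75 mm (x = 0) for the 16 mm pillars, either way round, and a 14 x 22 mm window in the middle. Can be held across its 56 mm width at the middle. Origin: centre of its underside; z up
- hole_a (a point): centre of the plate's hole at its y = +75 mm, on the underside
- hole_b (a point): centre of the plate's hole at its y = -75 mm, on the underside
- die_button: spare round die button of dark steel, a 30 mm dia. body with a 36 mm dia. flange at the top, 29 mm tall; a bystander that stands near the die block. Origin: centre of its underside
- hex_key: black L-shaped hex key lying on the bench, 6 mm thick, long arm 90 mm along its x; bystander. Origin: on the bench under the middle of the long arm
- caliper: steel sliding caliper lying on the bench, 160 mm along its y, up to 13 mm tall; bystander. Origin: on the bench under the middle of its beam
- screw_bin: open red plastic bin with cap screws, 150 x 100 x 55 mm; bystander. Origin: centre of its underside
- oil_bottle: yellow oil bottle with a red cap, 56 mm dia., 150 mm tall; bystander. Origin: centre of its underside
- mallet: soft-faced mallet with a light wooden handle and a blue head, 240 mm long, lying; bystander. Origin: on the bench under its middle
- oil_brush: small brush, 180 mm long, lying; bystander. Origin: on the bench under its middle
There are look-alikes about, which are no part of the job. Leave any red look-alike of the stripper_plate alone. Of the things that look like the die_block, the larger one is meant.

How it is judged:
On the way, in this order (a step that is already met when the one before it is completed fails the run):
1. the die block stands fully home in the pocket, let go (z of die_block in the frame of pocket between -0.003 and 0.002 m and horizontal distance between die_block and pocket below 0.002 m and angle between the y axis of die_block and the y axis of die_shoe, either way round below 0.06 rad and angle between die_block's own z axis and vertical below 0.04 rad and contact force between the fingers and die_block below 0.5 N), for 0.2 s.
2. the stripper plate is level on both guide pillars, on its way down (z of stripper_plate in the frame of seat below 0.08 m and horizontal distance between stripper_plate and seat below 0.005 m and angle between the y axis of stripper_plate and the y axis of die_shoe, either way round below 0.05 rad and angle between stripper_plate's own z axis and vertical below 0.1 rad), for 0.1 s.
At the end, for the whole second after the job is handed in: Die block home in the pocket (within 2 mm of the floor and of the middle, 0.06 rad of the shoe's y, upright to 0.04 rad); stripper plate on both guides, pillars through its holes (within 2 mm of the guide tops, 3.5 mm of the middle, level to 0.025 rad, 0.04 rad of the shoe's y); both at rest (z of die_block in the frame of pocket between -0.003 and 0.002 m and horizontal distance between die_block and pocket below 0.002 m and angle between the y axis of die_block and the y axis of die_shoe, either way round below 0.06 rad and angle between die_block's own z axis and vertical below 0.04 rad and z of stripper_plate in the frame of seat between -0.003 and 0.002 m and horizontal distance between stripper_plate and seat below 0.0035 m and angle between the y axis of stripper_plate and the y axis of die_shoe, either way round below 0.04 rad and angle between stripper_plate's own z axis and vertical below 0.025 rad and linear speed of each of die_block, stripper_plate below 0.01 m/s); the robot touches nothing.
It fails at once if the stripper plate tips more than 0.2 rad out of level while it is over the pillars (horizontal distance between stripper_plate and seat below 0.03 m and z of stripper_plate in the frame of seat below 0.09 m and angle between stripper_plate's own z axis and vertical above 0.2 rad).
It fails at once if the stripper plate is dropped down the pillars (faster than 0.5 m/s) (horizontal distance between stripper_plate and seat below 0.03 m and z of stripper_plate in the frame of seat below 0.09 m and linear speed of stripper_plate above 0.5 m/s).
It fails at once if the die block is dropped into the pocket (faster than 0.5 m/s) (horizontal distance between die_block and pocket below 0.015 m and z of die_block in the frame of pocket below 0.03 m and linear speed of die_block above 0.5 m/s).
It fails at once if another thing on the bench is pushed more than 30 mm from its place (distance of any of die_button, hex_key, caliper, screw_bin, oil_bottle, mallet, oil_brush from where it was at the start of the episode above 0.03 m).
It also fails if it takes over 72 s, if anything falls off the work surface, if the arm or the gripper's body presses on something with over 40 N, if the wrist force passes 120 N, or if a joint passes its speed limit or range.

## Working session

There is one attempt and no reset: what is moved stays moved. The work goes in short steps, Python scripts to look and compute and a tool call to move; the robot and the scene stay as the last step left them, time stands still between calls to the robot, and variables do not carry over. Pictures are saved under pics/ and viewed, at most 10 in all, crops included, and the job is handed in when it is done.

Besides the shell and the picture viewer there is one more tool, called as name(argument=value, ...) on one line, values as JSON. arm_command: Moves the arm, as the interface text tells. Its arguments: {"type":"object","properties":{"plan":{"type":"array"},"squeeze":{"type":"number"}},"required":["plan"]}

```bash
mkdir -p pics
cat > h.py <<'E'
import numpy as np, cv2
from station import ctrl, cams
def grab(n):
    im,d=cams.camera(n); i=cams.camera_info(n); return im.copy(),d.copy(),i
def cloud(d,i):
    v,u=np.mgrid[:480,:640]
    P=np.stack([(u-i['cx'])/i['fx']*d,(v-i['cy'])/i['fy']*d,d,np.ones_like(d)],-1)
    return (P@np.linalg.inv(i['world_to_cam']).T)[...,:3]
def ray(i,u,v,z):
    M=np.linalg.inv(i['world_to_cam']); o=M[:3,3]
    r=M[:3,:3]@np.array([(u-i['cx'])/i['fx'],(v-i['cy'])/i['fy'],1.])
    return o+r*(z-o[2])/r[2]
def proj(i,p):
    q=i['world_to_cam']@np.append(p,1); return np.array([i['fx']*q[0]/q[2]+i['cx'],i['fy']*q[1]/q[2]+i['cy']])
E
python3 - <<'E'
from h import *
for n in('top','side'):
    im,d,i=grab(n); cv2.imwrite(f'pics/{n}0.png',im); np.savez(f'{n}0.npz',im=im,d=d); print(n,i['fx'],np.linalg.inv(i['world_to_cam']).round(3).tolist())
print(ctrl.get_obs())
E
```

```text
top 492.5149168577359 [[-0.019, -0.988, 0.153, 0.427], [-1.0, 0.019, -0.003, 0.08], [0.0, -0.153, -0.988, 1.184], [0.0, 0.0, 0.0, 1.0]]
side 444.4200427622434 [[0.994, -0.07, 0.089, 0.467], [-0.113, -0.541, 0.834, -0.885], [-0.01, -0.838, -0.545, 0.754], [0.0, 0.0, 0.0, 1.0]]
{'time_s': 0.1, 'qpos': array([-1.23160995e+00,  3.00387381e-01,  1.52149613e+00,  1.39662522e-05,
        1.32068744e+00, -6.66054816e-02]), 'joint_vel': array([ 0.00183381, -0.00126994, -0.00162563,  0.00049568,  0.00054043,
       -0.00079597]), 'tau': array([ 2.26321165e-03, -5.32634282e+01, -3.53280008e+01,  7.09765172e-02,
        2.35175702e-02, -8.00884709e-05]), 'ee_pos': array([ 0.21703427, -0.50512521,  0.20496819]), 'eef_rot': array([-3.14061743e+00, -7.86096735e-05,  4.05788361e-01]), 'force': array([-0.14754278,  0.06076799, -0.17612393]), 'moment': array([-0.0645138 ,  0.01121263,  0.02001826]), 'grip_force': 0.0, 'grip_width': 0.09383318123837361}
```

View pics/top0.png

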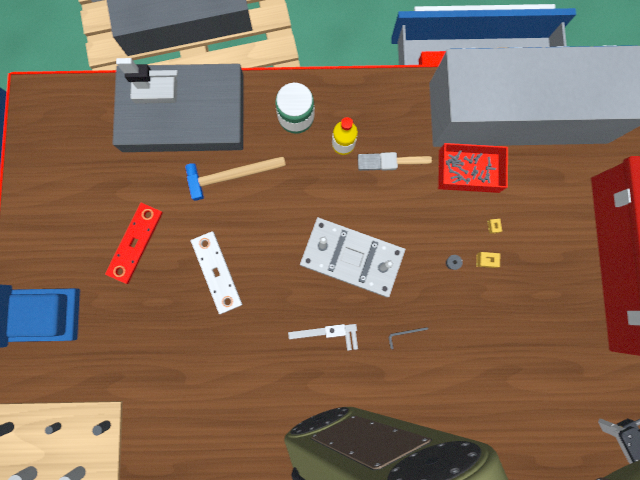

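View pics/side0.png

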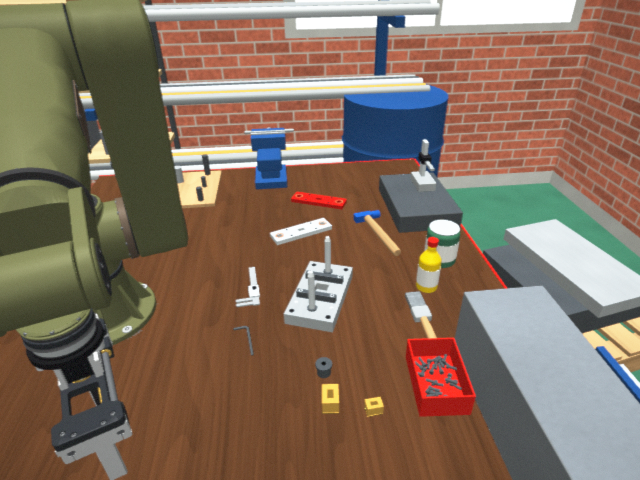

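The top view shows two yellow blocks: one at (489,260), the larger, and one at (496,226), the smaller. It also shows the white plate at (216,272), the red look-alike at (134,243), the shoe at (353,257) and the die button at (455,262). The larger yellow block and the white plate fit the description. Next I'll confirm them in an enlarged crop and measure.

Run:
```python
from h import *
im=np.load('top0.npz')['im']
a=cv2.resize(im[190:310,290:520],None,fx=3.4,fy=3.4,interpolation=cv2.INTER_CUBIC)
cv2.imwrite('pics/crop1.png',a)
hsv=cv2.cvtColor(im,cv2.COLOR_BGR2HSV)
z0=np.load('top0.npz')['d']; i=cams.camera_info('top'); W=cloud(z0,i)
m=cv2.inRange(hsv,(18,120,90),(35,255,255))
n,l,s,c=cv2.connectedComponentsWithStats(m)
for k in range(1,n):
    if s[k,4]>40: print('gold',s[k].tolist(),c[k].round(1), [np.percentile(W[l==k][:,j],[5,50,95]).round(3).tolist() for j in range(3)])
m=cv2.inRange(hsv,(0,0,150),(180,60,255))
n,l,s,c=cv2.connectedComponentsWithStats(m)
for k in range(1,n):
    if s[k,4]>200: print('white',s[k].tolist(),c[k].round(1),[np.percentile(W[l==k][:,j],[5,50,95]).round(3).tolist() for j in range(3)])
for u,v in((470,300),(216,255),(216,300),(330,230),(353,257),(323,243),(386,267),(489,262),(496,232)): print(u,v,W[v,u].round(4))
```

```text
gold [333, 121, 25, 25, 404] [344.7 134.4] [[0.8, 0.815, 0.845], [-0.023, 0.006, 0.026], [0.072, 0.102, 0.121]]
gold [487, 219, 15, 15, 186] [494.4 225.6] [[0.596, 0.611, 0.626], [-0.376, -0.353, -0.342], [0.0, 0.023, 0.029]]
gold [476, 252, 25, 16, 363] [487.8 259.5] [[0.513, 0.53, 0.544], [-0.363, -0.331, -0.307], [0.001, 0.034, 0.038]]
white [414, 4, 142, 7, 675] [484.   7.] [[1.256, 1.264, 1.272], [-0.609, -0.422, -0.237], [-0.114, -0.108, -0.103]]
white [403, 22, 237, 100, 15651] [535.5  79.1] [[0.825, 0.91, 1.21], [-0.62, -0.424, -0.234], [-0.212, 0.17, 0.173]]
white [130, 77, 44, 22, 787] [153.9  88.8] [[0.913, 0.932, 0.959], [0.402, 0.44, 0.493], [0.102, 0.105, 0.11]]
white [276, 82, 37, 34, 967] [294.   98.8] [[0.868, 0.901, 0.935], [0.084, 0.119, 0.153], [0.104, 0.11, 0.114]]
white [278, 113, 35, 18, 245] [294.8 123.8] [[0.856, 0.861, 0.878], [0.083, 0.12, 0.155], [0.028, 0.052, 0.075]]
white [358, 152, 40, 17, 606] [377.9 160.6] [[0.76, 0.778, 0.796], [-0.123, -0.082, -0.037], [0.014, 0.018, 0.023]]
white [300, 217, 106, 80, 4336] [352.3 256.7] [[0.474, 0.542, 0.609], [-0.106, -0.011, 0.086], [0.01, 0.032, 0.05]]
white [190, 231, 52, 83, 1852] [215.6 272.2] [[0.432, 0.513, 0.595], [0.269, 0.314, 0.359], [0.003, 0.014, 0.017]]
white [288, 324, 70, 27, 767] [330.4 333.5] [[0.335, 0.366, 0.382], [-0.014, 0.033, 0.132], [-0.001, 0.004, 0.011]]
470 300 [ 0.4358 -0.2889  0.0032]
216 255 [0.5534 0.3129 0.0159]
216 300 [0.4472 0.3115 0.0169]
330 230 [0.6057 0.0406 0.0341]
353 257 [ 0.5431 -0.0139  0.0082]
323 243 [0.5624 0.0597 0.1322]
386 267 [ 0.5087 -0.075   0.124 ]
489 262 [ 0.5224 -0.3283  0.038 ]
496 232 [ 0.5965 -0.3596  0.0122]
```

View pics/crop1.png

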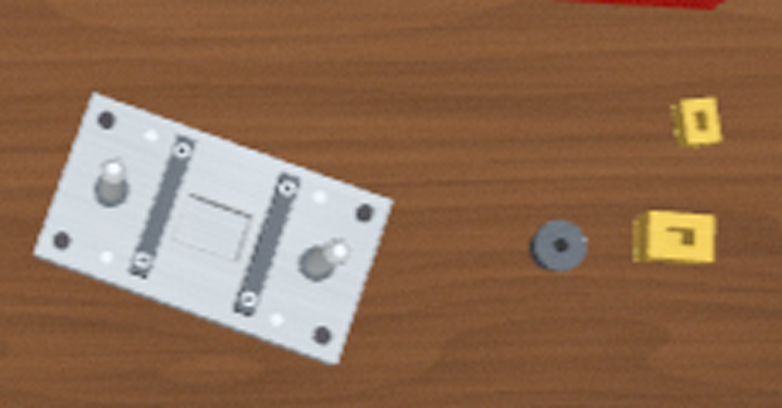

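The crop confirms it: the larger gold block is at crop (675,238), with the button to its left at (558,246). Now I'll take an enlarged side view and fit the shapes.

Run:
```python
from h import *
im=np.load('side0.npz')['im']
cv2.imwrite('pics/crop2.png',cv2.resize(im[225:425,255:435],None,fx=3,fy=3,interpolation=cv2.INTER_CUBIC))
T=np.load('top0.npz'); S=np.load('side0.npz')
def rect(name,im,box,lo,hi,z,tag):
    i=cams.camera_info(name); x0,y0,x1,y1=box; k=6
    c=cv2.resize(im[y0:y1,x0:x1],None,fx=k,fy=k,interpolation=cv2.INTER_CUBIC)
    m=cv2.inRange(cv2.cvtColor(c,cv2.COLOR_BGR2HSV),lo,hi)
    cs,_=cv2.findContours(m,cv2.RETR_EXTERNAL,cv2.CHAIN_APPROX_NONE); g=cv2.convexHull(max(cs,key=cv2.contourArea))[:,0]
    P=np.array([ray(i,x0+(u+.5)/k-.5,y0+(v+.5)/k-.5,z)[:2]*1000 for u,v in g],np.float32)
    r=cv2.minAreaRect(P); print(tag,name,np.round(r[0],1),np.round(r[1],1),round(r[2],1))
for V in(190,210,225,235,245): rect('top',T['im'],(470,245,510,275),(18,100,V),(38,255,255),.036,f'block V{V}')
for V in(190,210,225,235,245): rect('side',S['im'],(310,375,350,420),(18,100,V),(38,255,255),.036,f'block V{V}')
for V in(180,200,220): rect('top',T['im'],(185,225,250,320),(0,0,V),(180,60,255),.014,f'plate V{V}')
for V in(180,200,220): rect('side',S['im'],(265,215,340,245),(0,0,V),(180,60,255),.014,f'plate V{V}')
for V in(150,180,190,200): rect('top',T['im'],(295,210,410,300),(0,0,V),(180,60,255),.032,f'shoe V{V}')
print(T['im'][258:266,474:502].max(-1))
```

```text
block V190 top [ 529.5 -331.4] [45.6 33.1] 84.5
block V210 top [ 529.5 -331.4] [44. 32.] 84.4
block V225 top [ 529.6 -331.6] [42.8 31. ] 84.5
block V235 top [ 529.6 -331.6] [42.1 30.3] 84.1
block V245 top [ 529.6 -331.4] [40.9 29.7] 84.3
block V190 side [ 527.6 -331.6] [46.1 33.4] 84.2
block V210 side [ 527.7 -331.3] [44.7 32.2] 84.2
block V225 side [ 527.7 -331.3] [43.8 31.5] 84.1
block V235 side [ 527.8 -331.2] [42.8 31.2] 84.1
block V245 side [ 527.8 -331. ] [42.2 30.5] 84.1
plate V180 top [514.  314.1] [191.6  58.8] 21.9
plate V200 top [513.8 314. ] [190.5  57.5] 21.8
plate V220 top [513.8 314.1] [189.8  56.4] 21.9
plate V180 side [510.9 312.9] [194.8  64.9] 21.9
plate V200 side [510.9 313.3] [192.7  61.4] 21.8
plate V220 side [510.8 313.5] [190.8  58.5] 21.9
shoe V150 top [542.5 -10.4] [223.5 122.6] 68.8
shoe V180 top [542.5 -10.3] [221. 121.] 68.8
shoe V190 top [542.5 -10.3] [220.6 120.4] 68.8
shoe V200 top [542.5 -10.3] [219.9 119.9] 68.8
[[131 131 161 160 143 142 178 226 243 243 243 242 232 223 223 212 179 144
  141 141 216 247 248 247 246 224 168 126]
 [127 125 152 156 138 139 180 228 244 245 245 246 243 242 241 241 209 142
  141 139 212 242 242 243 243 216 144 120]
 [127 129 152 157 138 137 180 228 244 244 245 244 241 242 240 232 193 137
  142 140 214 244 244 244 244 216 143 124]
 [129 131 154 155 139 140 181 231 247 247 246 244 242 241 241 231 192 139
  138 139 212 244 243 243 244 216 145 123]
 [128 127 153 155 137 139 180 228 245 245 246 246 245 241 239 239 236 228
  220 215 232 245 244 244 243 215 143 120]
 [130 128 162 163 139 139 198 236 246 246 245 244 245 246 246 244 245 244
  244 244 244 245 245 245 245 215 141 121]
 [130 129 162 163 138 140 196 236 245 244 244 245 245 245 245 245 245 245
  245 244 245 245 245 245 244 215 145 120]
 [121 122 154 156 137 141 166 209 227 226 226 235 243 243 244 243 243 243
  242 243 243 244 243 244 244 214 144 125]]
```

View pics/crop2.png

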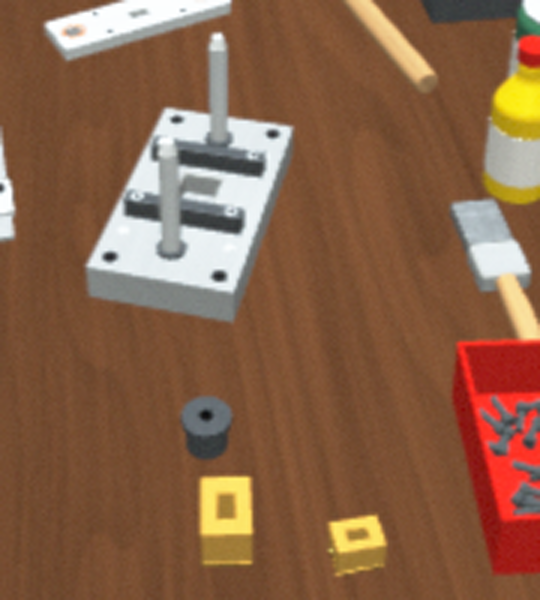

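The fits match the given sizes. The block is 44x32 at (529,-331) mm with its long axis at 84.4°. The plate is 190x56 at (513.8,314) and 21.9°. The shoe is 220x120 at (542.5,-10.3) and 68.8°. The side crop agrees: the block is upright and has free space around it. Next is the move to the block.

```bash
cat > go.py <<'E'
import sys; from h import *
from scipy.spatial.transform import Rotation as Ro
x,y,z,yaw=[float(a) for a in sys.argv[1:5]]
o=ctrl.get_obs(); R=Ro.from_euler('xyz',o['eef_rot'])
d=R.inv().apply(np.array([x,y,z])-o['ee_pos'])*1000
r=(R.inv()*Ro.from_euler('xyz',[np.pi,0,np.radians(yaw)])).as_rotvec()
print('shift',d.round(1),'turn',r.round(4),'t',o['time_s'],'grip',o['grip_width'],o['grip_force'],'F',o['force'].round(1))
E
python3 go.py 0.5287 -0.3313 0.10 84.4
```

```text
shift [355.  -36.6 105. ] turn [-8.0000e-04 -6.0000e-04 -1.0673e+00] t 0.1 grip 0.09383318123837361 0.0 F [-0.1  0.1 -0.2]
```

The rows are not in the units I measure in: shifts go in shares of 0.4 m and turns go in shares of pi rad. I convert before sending: 355 mm / 400 = 0.8875, 105 mm / 400 = 0.2625, -1.067 rad / 3.1416 = -0.3396.

arm_command(plan=[[[0.8875,-0.0915,0.2625,0,0,-0.3396,-0.06],[0.8875,-0.0915,0.2625,0,0,-0.3396,-0.06],[0.8875,-0.0915,0.2625,0,0,-0.3396,-0.06],[0.8875,-0.0915,0.2625,0,0,-0.3396,-0.06],[0.8875,-0.0915,0.2625,0,0,-0.3396,-0.06],[0.8875,-0.0915,0.2625,0,0,-0.3396,-0.06],[0.8875,-0.0915,0.2625,0,0,-0.3396,-0.06],[0.8875,-0.0915,0.2625,0,0,-0.3396,-0.06],[0.8875,-0.0915,0.2625,0,0,-0.3396,-0.06],[0.8875,-0.0915,0.2625,0,0,-0.3396,-0.06],[0.8875,-0.0915,0.2625,0,0,-0.3396,-0.06],[0.8875,-0.0915,0.2625,0,0,-0.3396,-0.06]]], squeeze=30)

```text
time_s: 1.3
ee_pos: [0.5281, -0.3325, 0.101]
eef_rot: [3.141, 0.0, 1.471]
force: [-1.1, -0.8, 1.9]
grip_width: 0.0495
grip_force: 0.0
```

```bash
python3 go.py 0.5287 -0.3313 0.025 84.4
```

```text
shift [ 1.3  0.4 76. ] turn [ 0.0006  0.0004 -0.0021] t 1.3 grip 0.049506457213277795 0.0 F [-1.1 -0.8  1.9]
```

In the tool's units: 75 mm / 400 = 0.1875, 65 mm / 400 = 0.1625.

arm_command(plan=[[[0,0,0.1,0,0,0,-0.06],[0,0,0.1625,0,0,0,-0.06],[0,0,0.1875,0,0,0,-0.06],[0,0,0.1875,0,0,0,-0.06],[0,0,0.1875,0,0,0,-0.06],[0,0,0.1875,0,0,0,0.5],[0,0,0.1875,0,0,0,0.5],[0,0,0.1875,0,0,0,0.5],[0,0,0.1875,0,0,0,0.5],[0,0,0.1875,0,0,0,0.5],[0,0,0.1875,0,0,0,0.5]]], squeeze=30)

```text
time_s: 2.4
ee_pos: [0.5291, -0.3318, 0.0263]
eef_rot: [3.141, 0.001, 1.473]
force: [-2.8, 0.6, 6.4]
grip_width: 0.0316
grip_force: 30.0
```

```bash
python3 go.py 0.5287 -0.3313 0.12 84.4
```

```text
shift [  0.4  -0.4 -93.7] turn [ 0.0009  0.0006 -0.0002] t 2.4 grip 0.0315613690939873 30.002726018428802 F [-2.8  0.6  6.4]
```

In the tool's units: -175 mm / 400 = -0.4375, -165 mm / 400 = -0.4125.

arm_command(plan=[[[0,0,-0.0375,0,0,0,0.5],[0,0,-0.125,0,0,0,0.5],[0,0,-0.225,0,0,0,0.5],[0,0,-0.325,0,0,0,0.5],[0,0,-0.4125,0,0,0,0.5],[0,0,-0.4375,0,0,0,0.5],[0,0,-0.4375,0,0,0,0.5],[0,0,-0.4375,0,0,0,0.5]]], squeeze=40)

```text
time_s: 3.2
ee_pos: [0.5283, -0.3311, 0.1983]
eef_rot: [-3.139, -0.001, 1.473]
force: [0.3, -0.6, -3.7]
grip_width: 0.0315
grip_force: 40.0
```

```bash
python3 go.py 0.5425 -0.0103 0.20 68.8
```

```text
shift [320.7 -17.2  -1.2] turn [-0.0028 -0.0011  0.272 ] t 3.2 grip 0.03146804356270857 39.9983024597168 F [ 0.3 -0.6 -3.7]
```

In the tool's units: 320.7 mm / 400 = 0.8018, -17.2 mm / 400 = -0.043, 0.272 rad / 3.1416 = 0.0866.

arm_command(plan=[[[0.1,-0.005,0,0,0,0.0108,0.5],[0.225,-0.0125,0,0,0,0.0242,0.5],[0.35,-0.0188,0,0,0,0.0382,0.5],[0.475,-0.025,0,0,0,0.0509,0.5],[0.6,-0.0325,0,0,0,0.0649,0.5],[0.7,-0.0375,0,0,0,0.0764,0.5],[0.775,-0.0413,0,0,0,0.0837,0.5],[0.8018,-0.043,0,0,0,0.0866,0.5],[0.8018,-0.043,0,0,0,0.0866,0.5],[0.8018,-0.043,0,0,0,0.0866,0.5],[0.8018,-0.043,0,0,0,0.0866,0.5]]])

```text
time_s: 4.3
ee_pos: [0.543, -0.012, 0.1999]
eef_rot: [-3.141, 0.0, 1.2]
force: [-0.0, 0.0, -3.9]
grip_width: 0.0313
grip_force: 40.0
```

```bash
python3 - <<'E'
from h import *
from subprocess import run
im,d,i=grab('top'); cv2.imwrite('pics/top1.png',im)
ims,ds,j=grab('side'); cv2.imwrite('pics/side1.png',ims)
a=cv2.resize(im[180:310,290:420],(390,390),interpolation=cv2.INTER_CUBIC)
b=cv2.resize(ims[180:330,250:400],(390,390),interpolation=cv2.INTER_CUBIC)
cv2.imwrite('pics/crop3.png',np.hstack([a,b]))
E
python3 go.py 0.5425 -0.0103 0.20 68.8
```

```text
shift [ 1.2 -1.   0.2] turn [-0.0003  0.0002 -0.0013] t 4.4 grip 0.03150399347067668 39.998432993888855 F [ 0.1 -0.7 -3. ]
```

View pics/crop3.png

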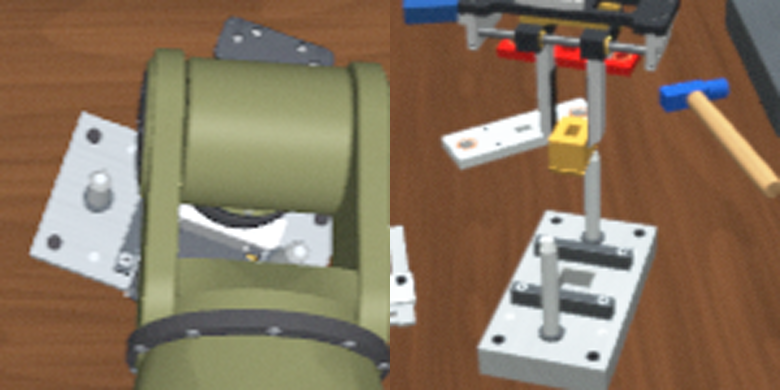

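The block is held level, and the side view (right half) shows it at about (570,145), between the pillars and above the pocket at (577,280). The top view is blocked by the arm. I'll lower it to just above the pocket and check there.

In the tool's units: 130 mm / 400 = 0.325, 120 mm / 400 = 0.3.

arm_command(plan=[[[0,0,0.075,0,0,0,0.5],[0,0,0.1625,0,0,0,0.5],[0,0,0.25,0,0,0,0.5],[0,0,0.3,0,0,0,0.5],[0,0,0.325,0,0,0,0.5],[0,0,0.325,0,0,0,0.5],[0,0,0.325,0,0,0,0.5],[0,0,0.325,0,0,0,0.5]]])

```text
time_s: 5.2
ee_pos: [0.5438, -0.0109, 0.0718]
eef_rot: [3.14, -0.001, 1.201]
force: [-0.5, -0.4, -3.6]
grip_width: 0.0312
grip_force: 40.0
```

Run:
```python
from h import *
from scipy.spatial.transform import Rotation as Ro
o=ctrl.get_obs(); p=o['ee_pos']; print(p.round(4),o['eef_rot'].round(4))
im,d,i=grab('side'); np.savez('side2.npz',im=im,d=d)
S=np.load('side0.npz')['im']
# predicted block top corners from the tcp pose vs seen
c,s=np.cos(o['eef_rot'][2]),np.sin(o['eef_rot'][2])
ly=np.array([c,s,0]); lx=np.array([s,-c,0])
a=im.copy(); 
for P0,z in((p,p[2]+.0097),(p,p[2]-.0213)):
    for sx,sy in((1,1),(1,-1),(-1,-1),(-1,1)):
        q=np.array([p[0],p[1],z])+lx*.016*sx+ly*.022*sy; u,v=proj(i,q)
        cv2.circle(a,(int(round(u*16)),int(round(v*16))),6,(0,0,255),-1,shift=4)
C=np.array([.5425,-.0103]); t=np.radians(68.8); sy=np.array([np.cos(t),np.sin(t)]); sx=np.array([sy[1],-sy[0]])
for y in(.075,-.075):
    u,v=proj(i,np.append(C+sy*y,.142)); cv2.circle(a,(int(round(u*16)),int(round(v*16))),6,(0,0,255),-1,shift=4)
for ex,ey in((60,110),(-60,110),(60,-110),(-60,-110)):
    u,v=proj(i,np.append(C+sx*ex/1e3+sy*ey/1e3,.032)); cv2.circle(a,(int(round(u*16)),int(round(v*16))),6,(0,255,0),-1,shift=4); print(ex,ey,u.round(1),v.round(1))
cv2.imwrite('pics/crop4.png',cv2.resize(a[230:335,280:360],(600,788),interpolation=cv2.INTER_CUBIC)[:600] if 0 else cv2.resize(a[230:335,280:360],(457,600),interpolation=cv2.INTER_CUBIC))
```

```text
[ 0.5438 -0.0109  0.0718] [ 3.1395e+00 -6.0000e-04  1.2008e+00]
60 110 353.0 266.8
-60 110 310.6 260.5
60 -110 333.2 322.1
-60 -110 284.2 313.4
```

View pics/crop4.png

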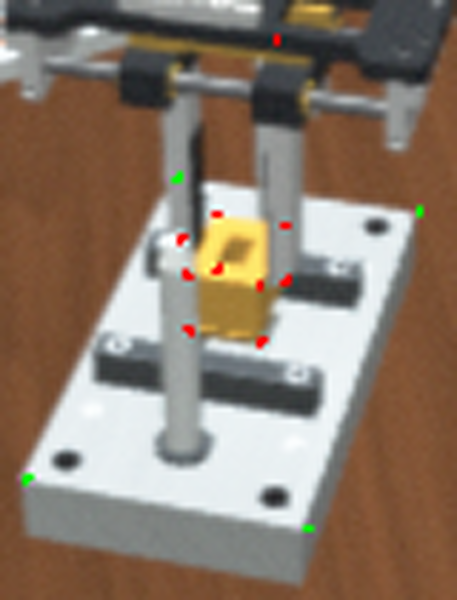

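Run:
```python
from h import *
i=cams.camera_info('side'); im=np.load('side2.npz')['im']; o=ctrl.get_obs(); p=o['ee_pos']; yaw=o['eef_rot'][2]; print(p.round(4),yaw.round(4))
c,s=np.cos(yaw),np.sin(yaw); ly=np.array([c,s,0]); lx=np.array([s,-c,0])
for h in(.0097,-.0213):
  for a,b in((1,1),(1,-1),(-1,-1),(-1,1)): print(h,a,b,proj(i,p+[0,0,h]+lx*.016*a+ly*.022*b).round(1))
x0,y0=305,262
hsv=cv2.cvtColor(im,cv2.COLOR_BGR2HSV)[y0:y0+32,x0:x0+28]
g=(hsv[...,0]>14)&(hsv[...,0]<36)&(hsv[...,1]>100)
print('cols',x0)
for r in range(32): print(y0+r,' '.join(f'{v:3d}' if k else '  .' for v,k in zip(hsv[r,:,2],g[r])))
```

```text
[ 0.5437 -0.0108  0.0716] 1.2008
0.0097 1 1 [329.5 268.9]
0.0097 1 -1 [325.  279.5]
0.0097 -1 -1 [312.4 277.5]
0.0097 -1 1 [317.3 267.1]
-0.0213 1 1 [329.6 278.7]
-0.0213 1 -1 [325.1 289.4]
-0.0213 -1 -1 [312.7 287.4]
-0.0213 -1 1 [317.5 276.8]
cols 305
262   .   .   .   .   .   .   .   .   .   .   .   .   .   .   .   .   .   .   .   .   .   .   .   .   .   .   .   .
263   .   .   .   .   .   .   .   .   .   .   .   .   .   .   .   .   .   .   .   .   .   .   .   .   .   .   .   .
264   .   .   .   .   .   .   .   .   .   .   .   .   .   .   .   .   .   .   .   .   .   .   .   .   .   .   .   .
265   .   .   .   .   .   .   .   .   .   .   .   .   .   .   .   .   .   .   .   .   .   .   .   .   .   .   .   .
266   .   .   .   .   .   .   .   .   .   .   .   .   .   .   .   .   .   .   .   .   .   .   .   .   .   .   .   .
267   .   .   .   .   .   .   .   .   .   .   .   .   .   .   .   .   .   .   .   .   .   .   .   .   .   .   .   .
268   .   .   .   .   .   .   .   .   .   .   .   .   . 252 253 252 252   .   .   .   .   .   .   .   .   .   .   .
269   .   .   .   .   .   .   .   
[... 2165 characters left out ...]
   .
288   .   .   .   .   .   .   .   .   .   . 129 140 147 154 173 208 207 196 189 161 150   .   .   .   .   .   .   .
289   .   .   .   .   .   .   .   .   .   .   .   .   .   .   .   .   . 139 145 148   .   .   .   .   .   .   .   .
290   .   .   .   .   .   .   .   .   .   .   .   .   .   .   .   .   .   .   .   .   .   .   .   .   .   .   .   .
291   .   .   .   .   .   .   .   .   .   .   .   .   .   .   .   .   .   .   .   .   .   .   .   .   .   .   .   .
292   .   .   .   .   .   .   .   .   .   .   .   .   .   .   .   .   .   .   .   .   .   .   .   .   .   .   .   .
293   .   .   .   .   .   .   .   .   .   .   .   .   .   .   .   .   .   .   .   .   .   .   .   .   .   .   .   .
```

The block corners are seen at (325,279.4) and predicted from the TCP at (325.1,279.5), so the block sits in the grip as expected. Next I'll check the shoe edges in the same side view against the top-view pose.

```bash
cat > edge.py <<'E'
from h import *
from scipy.ndimage import map_coordinates
def edges(name,im,C,yaw,z,L,Wd,segs,ch=None):
    i=cams.camera_info(name); g=im.max(-1).astype(float); t=np.radians(yaw)
    sy=np.array([np.cos(t),np.sin(t)]); sx=np.array([sy[1],-sy[0]])
    out={}
    for nm,f in segs.items():   # f(s)-> (x,y,outward) in part mm
        res=[]
        for s in np.linspace(-.85,.85,35):
            x,y,n=f(s); offs=np.arange(-6,6.01,.2)
            uv=np.array([proj(i,np.append(C+sx*(x+n[0]*q)/1e3+sy*(y+n[1]*q)/1e3,z)) for q in offs])
            pr=map_coordinates(g,[uv[:,1],uv[:,0]],order=1)
            gr=np.abs(np.gradient(np.convolve(pr,np.ones(5)/5,'same')))[4:-4]; k=gr.argmax()
            if gr[k]>2: res.append((s,offs[4:-4][k]))
        r=np.array(res); 
        if len(r)>5:
            md=np.median(r[:,1]); r=r[abs(r[:,1]-md)<1.5]; print(name,nm,len(r),'off mm',r[:,1].mean().round(2),'slope',np.polyfit(r[:,0],r[:,1],1)[0].round(2))
def box(L,Wd): return {'x+':lambda s:(Wd/2,s*L/2,(1,0)),'x-':lambda s:(-Wd/2,s*L/2,(-1,0)),'y+':lambda s:(s*Wd/2,L/2,(0,1)),'y-':lambda s:(s*Wd/2,-L/2,(0,-1))}
E
python3 - <<'E'
from edge import *
T=np.load('top0.npz')['im'];S=np.load('side0.npz')['im'];C=np.array([.5425,-.0103])
for n,im in(('top',T),('side',S)):
    edges(n,im,C,68.8,.032,220,120,box(220,120)); print('pocket'); edges(n,im,C,68.8,.032,0,0,box(45.6,33.6))
    print('guide tops'); 
    for y in(38,-38): edges(n,im,C,68.8,.05,0,0,{f'g{y}x+':lambda s:(50,y+s*6,(1,0)),f'g{y}x-':lambda s:(-50,y+s*6,(-1,0)),f'g{y}y+':lambda s:(s*36,y+7,(0,1)),f'g{y}y-':lambda s:(s*36,y-7,(0,-1))})
E
```

```text
top x+ 35 off mm 0.03 slope 0.02
top x- 35 off mm 0.23 slope 0.08
top y+ 35 off mm 0.46 slope -0.16
top y- 34 off mm 0.51 slope 0.05
pocket
top x+ 20 off mm -2.99 slope 0.06
top y- 12 off mm 1.08 slope -1.36
guide tops
top g38x+ 19 off mm -4.85 slope 0.29
top g38x- 33 off mm 1.45 slope 0.36
top g38y+ 33 off mm -0.73 slope 0.36
top g38y- 35 off mm -0.54 slope 0.08
top g-38x+ 26 off mm -0.65 slope -0.38
top g-38x- 27 off mm 1.44 slope 0.18
top g-38y+ 32 off mm 0.44 slope -0.23
top g-38y- 32 off mm -0.59 slope 0.06
side x+ 35 off mm -1.53 slope 0.03
side x- 26 off mm 2.15 slope 0.14
side y+ 27 off mm -0.53 slope 0.14
side y- 35 off mm 0.68 slope 0.07
pocket
side x+ 19 off mm -1.93 slope 1.21
side x- 6 off mm 0.5 slope -0.48
side y+ 29 off mm -2.17 slope -0.18
side y- 19 off mm 2.42 slope 0.94
guide tops
side g38x+ 10 off mm -1.16 slope 1.91
side g38x- 27 off mm -3.1 slope -0.15
side g38y+ 18 off mm -1.56 slope -0.09
side g38y- 18 off mm 1.13 slope -0.3
side g-38x+ 34 off mm 0.72 slope -1.43
side g-38x- 28 off mm -3.79 slope 0.66
side g-38y+ 21 off mm -1.62 slope 0.29
side g-38y- 16 off mm 0.71 slope -0.11
```

Side view puts the shoe about 1.8 mm toward -x of the top-view estimate. I'll trust that relative measurement, since the block and shoe are in the same picture. So I'll correct by it and lower gently to the bevel.

arm_command(plan=[[[-0.0013,-0.0068,0,0,0,0,0.5],[-0.0013,-0.0068,0.0125,0,0,0,0.5],[-0.0013,-0.0068,0.025,0,0,0,0.5],[-0.0013,-0.0068,0.0325,0,0,0,0.5],[-0.0013,-0.0068,0.0375,0,0,0,0.5],[-0.0013,-0.0068,0.0425,0,0,0,0.5],[-0.0013,-0.0068,0.0425,0,0,0,0.5],[-0.0013,-0.0068,0.0425,0,0,0,0.5]]])

```text
time_s: 6.05
ee_pos: [0.5404, -0.0102, 0.0535]
eef_rot: [-3.142, -0.0, 1.201]
force: [-0.2, 0.1, -3.9]
grip_width: 0.0317
grip_force: 40.0
```

```bash
python3 go.py 0.541 -0.0104 0.0363 68.8; python3 -c "
from h import *;o=ctrl.get_obs();print(o['ee_pos'].round(4),o['moment'].round(2),o['eef_rot'].round(4))"
```

```text
shift [ 0.   0.6 17.2] turn [-0. -0.  0.] t 6.05 grip 0.03169950589339555 39.9983936548233 F [-0.2  0.1 -3.9]
[ 0.5404 -0.0102  0.0535] [-0.01 -0.05  0.08] [-3.1416 -0.      1.2008]
```

No contact 5 mm into the mouth, so I'll continue slowly.

In the tool's units: 6 mm / 400 = 0.015, 4 mm / 400 = 0.01.

arm_command(plan=[[[0,0,0.005,0,0,0,0.5],[0,0,0.01,0,0,0,0.5],[0,0,0.015,0,0,0,0.5],[0,0,0.015,0,0,0,0.5]]])

```text
time_s: 6.45
ee_pos: [0.5402, -0.0102, 0.0471]
eef_rot: [-3.141, 0.0, 1.201]
force: [0.3, 0.3, -3.4]
grip_width: 0.0315
grip_force: 40.0
```

In the tool's units: 11.5 mm / 400 = 0.0288, 11 mm / 400 = 0.0275.

arm_command(plan=[[[0,0,0.0075,0,0,0,0.5],[0,0,0.015,0,0,0,0.5],[0,0,0.0213,0,0,0,0.5],[0,0,0.025,0,0,0,0.5],[0,0,0.0275,0,0,0,0.5],[0,0,0.0288,0,0,0,0.5],[0,0,0.0288,0,0,0,0.5]]])

```text
time_s: 7.15
ee_pos: [0.5405, -0.0102, 0.0363]
eef_rot: [3.141, -0.0, 1.201]
force: [-3.2, 0.3, 3.4]
grip_width: 0.0315
grip_force: 40.0
```

Floor contact is felt at TCP z = 0.0363, exactly where home should be. Now I'll release.

arm_command(plan=[[[0,0,0,0,0,0,0.1],[0,0,0,0,0,0,-0.06],[0,0,0,0,0,0,-0.06],[0,0,0,0,0,0,-0.06],[0,0,-0.075,0,0,0,-0.06],[0,0,-0.1875,0,0,0,-0.06],[0,0,-0.3,0,0,0,-0.06],[0,0,-0.4125,0,0,0,-0.06],[0,0,-0.425,0,0,0,-0.06],[0,0,-0.425,0,0,0,-0.06]]])

```text
time_s: 8.15
ee_pos: [0.5407, -0.0103, 0.2068]
eef_rot: [3.139, -0.001, 1.201]
force: [0.4, -0.6, -0.4]
grip_width: 0.0496
grip_force: 0.0
```

```bash
python3 - <<'E'
from h import *
im,d,i=grab('side'); np.savez('side3.npz',im=im,d=d)
cv2.imwrite('pics/crop5.png',cv2.resize(im[230:335,280:360],(457,600),interpolation=cv2.INTER_CUBIC))
W=cloud(d,i); hsv=cv2.cvtColor(im,cv2.COLOR_BGR2HSV)
m=cv2.inRange(hsv,(18,100,200),(38,255,255))[250:300,300:345]>0
P=W[250:300,300:345][m]; print(m.sum(),np.median(P,0).round(4))
E
python3 go.py 0.5138 0.314 0.12 21.9
```

```text
117 [ 0.542  -0.0075  0.0454]
shift [ 292.7 -141.7   85.2] turn [-5.000e-04  4.000e-04  8.186e-01] t 8.2 grip 0.04990007001915776 0.0 F [-0.3 -0.4 -1. ]
```

View pics/crop5.png

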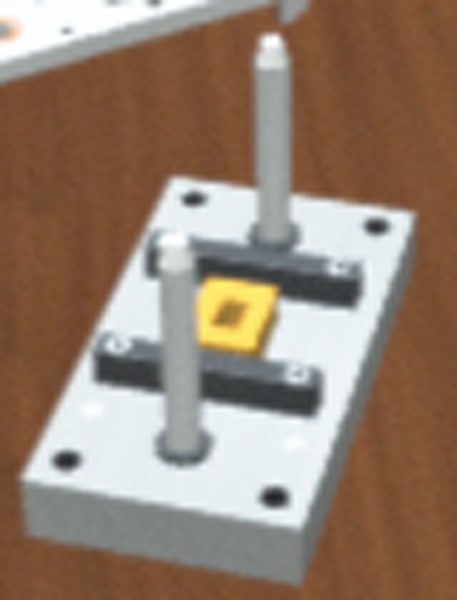

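The block stands home: its top is at z = 0.0454 (0.046 expected) and it is square between the guides. Now the plate.

In the tool's units: 292 mm / 400 = 0.73, 275 mm / 400 = 0.6875, 0.8186 rad / 3.1416 = 0.2606.

arm_command(plan=[[[0.1125,-0.055,0,0,0,0.0318,-1],[0.225,-0.11,0,0,0,0.0796,-1],[0.35,-0.17,0,0,0,0.1273,-1],[0.475,-0.23,0,0,0,0.1687,-1],[0.5875,-0.285,0.05,0,0,0.2101,-1],[0.6875,-0.3325,0.1,0,0,0.2483,-1],[0.73,-0.353,0.1625,0,0,0.2606,-1],[0.73,-0.353,0.225,0,0,0.2606,-1],[0.73,-0.353,0.2625,0,0,0.2606,-1],[0.73,-0.353,0.2625,0,0,0.2606,-1],[0.73,-0.353,0.2625,0,0,0.2606,-1],[0.73,-0.353,0.2625,0,0,0.2606,-1]]])

```text
time_s: 9.4
ee_pos: [0.5152, 0.3126, 0.1025]
eef_rot: [-3.141, -0.002, 0.381]
force: [-0.1, -0.4, 0.4]
grip_width: 0.0939
grip_force: 0.0
```

```bash
python3 go.py 0.5125 0.3137 0.005 21.9
```

```text
shift [-2.3 -2.  97.5] turn [-0.0002 -0.0021 -0.0011] t 9.4 grip 0.09389729876505405 0.0 F [-0.1 -0.4  0.4]
```

In the tool's units: 96.5 mm / 400 = 0.2413, -1.8 mm / 400 = -0.0045.

arm_command(plan=[[[-0.005,-0.0045,0.1,0,0,0,-1],[-0.005,-0.0045,0.1875,0,0,0,-1],[-0.005,-0.0045,0.23,0,0,0,-1],[-0.005,-0.0045,0.2413,0,0,0,-1],[-0.005,-0.0045,0.2413,0,0,0,-1],[-0.005,-0.0045,0.2413,0,0,0,-1],[-0.005,-0.0045,0.2413,0,0,0,0],[-0.005,-0.0045,0.2413,0,0,0,0],[-0.005,-0.0045,0.2413,0,0,0,0],[-0.005,-0.0045,0.2413,0,0,0,0],[-0.005,-0.0045,0.2413,0,0,0,0],[-0.005,-0.0045,0.2413,0,0,0,0]]], squeeze=40)

```text
time_s: 10.6
ee_pos: [0.5118, 0.3141, 0.0045]
eef_rot: [-3.141, 0.0, 0.382]
force: [-0.3, 0.6, 0.4]
grip_width: 0.0554
grip_force: 40.0
```

```bash
python3 go.py 0.5125 0.3137 0.21 21.9
```

```text
shift [   0.5    0.6 -205.5] turn [-0.0001  0.     -0.    ] t 10.6 grip 0.05539636405769639 40.000324845314026 F [-0.3  0.6  0.4]
```

In the tool's units: -205 mm / 400 = -0.5125, -203 mm / 400 = -0.5075.

arm_command(plan=[[[0,0,-0.025,0,0,0,0],[0,0,-0.0875,0,0,0,0],[0,0,-0.175,0,0,0,0],[0,0,-0.275,0,0,0,0],[0,0,-0.375,0,0,0,0],[0,0,-0.4625,0,0,0,0],[0,0,-0.5075,0,0,0,0],[0,0,-0.5125,0,0,0,0],[0,0,-0.5125,0,0,0,0]]], squeeze=55)

```text
time_s: 11.5
ee_pos: [0.5115, 0.3138, 0.2089]
eef_rot: [3.141, 0.001, 0.382]
force: [-0.1, 0.2, -5.3]
grip_width: 0.0555
grip_force: 55.0
```

```bash
python3 go.py 0.5405 -0.0102 0.21 68.8
```

```text
shift [-93.9 311.5  -1. ] turn [-2.000e-04  8.000e-04 -8.186e-01] t 11.5 grip 0.05554775610465682 54.99791085720062 F [-0.1  0.2 -5.3]
```

In the tool's units: 311.5 mm / 400 = 0.7788, 306 mm / 400 = 0.765, -0.8186 rad / 3.1416 = -0.2606.

arm_command(plan=[[[-0.0225,0.075,0,0,0,-0.0255,0],[-0.055,0.1825,0,0,0,-0.0637,0],[-0.09,0.2975,0,0,0,-0.1019,0],[-0.125,0.4125,0,0,0,-0.1401,0],[-0.16,0.53,0,0,0,-0.1783,0],[-0.1925,0.6375,0,0,0,-0.2165,0],[-0.2175,0.72,0,0,0,-0.2419,0],[-0.23,0.765,0,0,0,-0.2578,0],[-0.2338,0.7788,0,0,0,-0.2606,0],[-0.2338,0.7788,0,0,0,-0.2606,0],[-0.2338,0.7788,0,0,0,-0.2606,0],[-0.2338,0.7788,0,0,0,-0.2606,0]]])

```text
time_s: 12.7
ee_pos: [0.5411, -0.0089, 0.2091]
eef_rot: [-3.141, 0.0, 1.201]
force: [-0.4, -0.3, -4.8]
grip_width: 0.0552
grip_force: 55.0
```

```bash
python3 go.py 0.5405 -0.0102 0.16 68.8
python3 - <<'E'
from edge import *
o=ctrl.get_obs(); p=o['ee_pos']; print(p.round(4),o['eef_rot'].round(4))
im,d,i=grab('side'); np.savez('side4.npz',im=im,d=d)
edges('side',im,p[:2],np.degrees(o['eef_rot'][2]),p[2]+.0095,0,0,box(190,56))
a=im.copy(); yaw=o['eef_rot'][2]; c,s=np.cos(yaw),np.sin(yaw)
print('holes',[proj(i,p+[c*y,s*y,.0095]).round(1) for y in(.075,-.075)],'tips',[proj(i,np.array([.5405+.362*y,-.0102+.932*y,.142])).round(1) for y in(.075,-.075)])
cv2.imwrite('pics/crop6.png',cv2.resize(a[150:330,260:400],(467,600),interpolation=cv2.INTER_CUBIC))
E
```

```text
shift [-1.4 -0.  49.1] turn [-0.0006  0.      0.0006] t 12.7 grip 0.05519922109904627 54.998087882995605 F [-0.4 -0.3 -4.8]
[ 0.5411 -0.0089  0.2091] [-3.141   0.      1.2014]
side x+ 22 off mm 0.54 slope -0.06
side x- 35 off mm 1.22 slope 0.02
side y+ 15 off mm 0.49 slope 0.31
side y- 35 off mm 1.14 slope 0.19
holes [array([327. , 210.1]), array([309.5, 243. ])] tips [array([327.2, 236.7]), array([310.3, 271.4])]
```

View pics/crop6.png

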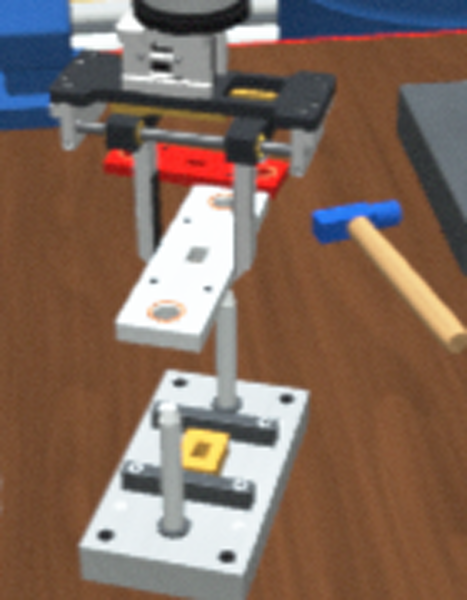

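The plate is level, and its holes at crop (165,312) and (222,202) line up over the pillar tips at (170,405) and (230,295). Offsets are about 0.3 mm. I'll lower it onto the tapers.

In the tool's units: 60 mm / 400 = 0.15, -1.2 mm / 400 = -0.003.

arm_command(plan=[[[-0.003,0.0005,0.025,0,0,0,0],[-0.003,0.0005,0.0625,0,0,0,0],[-0.003,0.0005,0.1,0,0,0,0],[-0.003,0.0005,0.13,0,0,0,0],[-0.003,0.0005,0.145,0,0,0,0],[-0.003,0.0005,0.15,0,0,0,0],[-0.003,0.0005,0.15,0,0,0,0],[-0.003,0.0005,0.15,0,0,0,0]]])

```text
time_s: 13.55
ee_pos: [0.5413, -0.0111, 0.15]
eef_rot: [3.141, -0.0, 1.201]
force: [0.6, 0.1, -4.6]
grip_width: 0.0553
grip_force: 55.0
```

```bash
python3 go.py 0.5406 -0.0100 0.1325 68.8
```

```text
shift [ 0.8 -1.  17.5] turn [ 0.0009 -0.0003 -0.    ] t 13.55 grip 0.055307283205534845 54.99805748462677 F [ 0.6  0.1 -4.6]
```

In the tool's units: 12 mm / 400 = 0.03, 9 mm / 400 = 0.0225.

arm_command(plan=[[[0.0018,-0.0023,0,0,0,0,0],[0.0018,-0.0023,0.0075,0,0,0,0],[0.0018,-0.0023,0.015,0,0,0,0],[0.0018,-0.0023,0.0225,0,0,0,0],[0.0018,-0.0023,0.03,0,0,0,0],[0.0018,-0.0023,0.03,0,0,0,0],[0.0018,-0.0023,0.03,0,0,0,0]]])

```text
time_s: 14.25
ee_pos: [0.5404, -0.0101, 0.1374]
eef_rot: [-3.141, 0.0, 1.201]
force: [-0.1, -0.2, -4.5]
grip_width: 0.0555
grip_force: 55.0
```

```bash
python3 go.py 0.5406 -0.0100 0.1305 68.8;python3 -c "
from h import *;o=ctrl.get_obs();print(o['moment'].round(2))"
```

```text
shift [0.1 0.2 6.9] turn [-0.0001  0.      0.0001] t 14.25 grip 0.055522455547309744 54.998021721839905 F [-0.1 -0.2 -4.5]
[-0.01 -0.   -0.06]
```

No contact so far, so I'll go past the tapers in small steps.

In the tool's units: 12 mm / 400 = 0.03, 10 mm / 400 = 0.025.

arm_command(plan=[[[0,0,0.005,0,0,0,0],[0,0,0.01,0,0,0,0],[0,0,0.015,0,0,0,0],[0,0,0.02,0,0,0,0],[0,0,0.025,0,0,0,0],[0,0,0.03,0,0,0,0],[0,0,0.03,0,0,0,0]]])

```text
time_s: 14.95
ee_pos: [0.5403, -0.0101, 0.1251]
eef_rot: [-3.141, 0.0, 1.201]
force: [0.0, -0.2, -4.4]
grip_width: 0.0551
grip_force: 55.0
```

```bash
python3 go.py 0.5406 -0.0100 0.0545 68.8;python3 -c "
from h import *;o=ctrl.get_obs();print(o['moment'].round(2))"
```

```text
shift [ 0.2  0.3 70.6] turn [-0.0004  0.0001 -0.    ] t 14.95 grip 0.0550912961478955 54.99796450138092 F [ 0.  -0.2 -4.4]
[-0.02 -0.07 -0.02]
```

The plate is on both pillars without touching. I'll keep lowering.

In the tool's units: 61 mm / 400 = 0.1525, 58 mm / 400 = 0.145.

arm_command(plan=[[[0,0,0.0125,0,0,0,0],[0,0,0.0275,0,0,0,0],[0,0,0.0425,0,0,0,0],[0,0,0.0575,0,0,0,0],[0,0,0.0725,0,0,0,0],[0,0,0.0875,0,0,0,0],[0,0,0.1025,0,0,0,0],[0,0,0.1175,0,0,0,0],[0,0,0.1325,0,0,0,0],[0,0,0.145,0,0,0,0],[0,0,0.1525,0,0,0,0],[0,0,0.1525,0,0,0,0]]])

```text
time_s: 16.15
ee_pos: [0.5402, -0.0101, 0.064]
eef_rot: [-3.141, 0.0, 1.201]
force: [0.5, -1.0, -5.1]
grip_width: 0.055
grip_force: 55.0
```

```bash
python3 go.py 0.5406 -0.0100 0.0545 68.8
```

```text
shift [0.2 0.3 9.5] turn [-0.0006  0.0002  0.    ] t 16.15 grip 0.05496646049474969 54.99793767929077 F [ 0.5 -1.  -5.1]
```

In the tool's units: 9.8 mm / 400 = 0.0245, 9.5 mm / 400 = 0.0238.

arm_command(plan=[[[0,0,0.0075,0,0,0,0],[0,0,0.015,0,0,0,0],[0,0,0.02,0,0,0,0],[0,0,0.0225,0,0,0,0],[0,0,0.0238,0,0,0,0],[0,0,0.0245,0,0,0,0],[0,0,0.0245,0,0,0,0]]])

```text
time_s: 16.85
ee_pos: [0.5404, -0.0101, 0.0547]
eef_rot: [3.141, -0.0, 1.201]
force: [0.1, 0.4, -5.0]
grip_width: 0.0553
grip_force: 55.0
```

No contact with the guides yet; I'll creep down to touch.

In the tool's units: 1 mm / 400 = 0.0025, 0.8 mm / 400 = 0.002.

arm_command(plan=[[[0,0,0.001,0,0,0,0],[0,0,0.002,0,0,0,0],[0,0,0.0025,0,0,0,0],[0,0,0.0025,0,0,0,0]]])

```text
time_s: 17.25
ee_pos: [0.5405, -0.0101, 0.0545]
eef_rot: [3.141, -0.0, 1.201]
force: [-5.0, 0.4, 6.7]
grip_width: 0.0553
grip_force: 55.0
```

Fz changed by +12 N at TCP z = 0.0545, so the plate is seated on the guides. I'll release and raise.

In the tool's units: -170 mm / 400 = -0.425, -150 mm / 400 = -0.375.

arm_command(plan=[[[0,0,0,0,0,0,-0.3],[0,0,0,0,0,0,-0.6],[0,0,0,0,0,0,-0.7],[0,0,0,0,0,0,-0.7],[0,0,-0.05,0,0,0,-0.7],[0,0,-0.15,0,0,0,-0.7],[0,0,-0.2625,0,0,0,-0.7],[0,0,-0.375,0,0,0,-0.7],[0,0,-0.425,0,0,0,-0.7],[0,0,-0.425,0,0,0,-0.7]]])

```text
time_s: 18.25
ee_pos: [0.5415, -0.0102, 0.2268]
eef_rot: [3.136, -0.002, 1.201]
force: [0.5, -0.2, -0.6]
grip_width: 0.0799
grip_force: 0.0
```

Run:
```python
from h import *
o=ctrl.get_obs(); print(o['ee_pos'].round(3),o['force'].round(1),o['grip_width'])
im,d,i=grab('side'); W=cloud(d,i)
cv2.imwrite('pics/crop7.png',cv2.resize(im[220:335,270:370],(522,600),interpolation=cv2.INTER_CUBIC))
for y in(-.05,-.025,.025,.05):
    q=np.array([.5405+.362*y,-.0102+.932*y,.064]); u,v=proj(i,q).round().astype(int); print(y,np.median(W[v-1:v+2,u-1:u+2].reshape(-1,3),0).round(4))
```

```text
[ 0.541 -0.01   0.227] [ 0.5 -0.2 -0.6] 0.07985146319335733
-0.05 [ 0.52   -0.0834  0.0862]
-0.025 [ 0.531  -0.0333  0.0638]
0.025 [0.5483 0.0126 0.0639]
0.05 [0.5585 0.037  0.0637]
```

View pics/crop7.png

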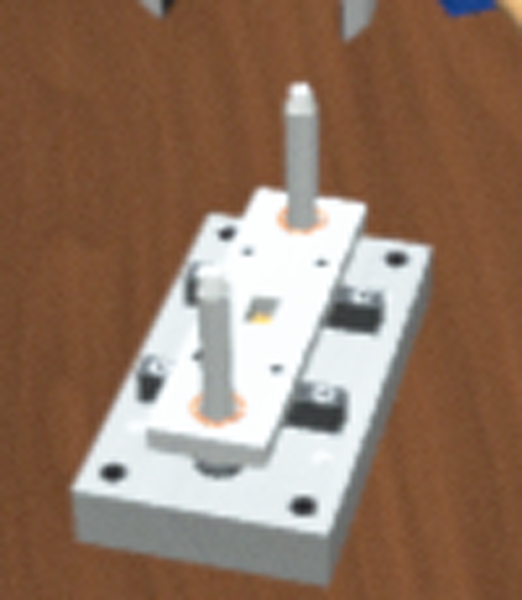

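The plate lies flat on the guides with its top at z = 0.064 at three points along it, and both pillars come through the bronze rings at crop (217,407) and (302,218). The gripper is clear.

```bash
python3 -c "
from station import ctrl
print(ctrl.hand_in())"
```

```text
the job is handed in; nothing more can be done
None
```

The die block is fully home in the pocket, the stripper plate lies flat on both stock guides, and the job is handed in (about 18 s of the 72 s used; no verdict was returned).

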